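# Roll a bottle into the bench labeller with the push paddle

## Task

Take the push paddle off the marble board and, letting nothing but the paddle's blade touch the glass, roll the amber bottle gently along the labeller's infeed tray and under the sprung hold-down roller until it drops between the two cradle rollers. Keep a light, steady press on it there for a moment so that it beds in square, never pushing hard on the glass. Then stand the paddle back on the marble board and leave everything else as it is.

Things in the scene. Friction and masses are not known exactly. Their poses are not given: they have to be found in the camera images.
- labeller: Bench labeller fixed to the bench: white base plate 185 x 460 mm, white housing with a paper label roll (210 mm high) at its +y end. Origin on the bench under the track's middle line; x across the track, +y the way bottles roll, z up. On the base a steel infeed tray, in one piece with a roller cradle, is clamped where the last job left it: that setting is not measured and must be felt for.
- track (a point): Point on the labeller: middle line of the track, level with the tops (35 mm above the bench) of the two black rubber strips at x = -28 and +28 mm, 14 mm wide, level along y. They start, open, 240 mm before the bottle's seat in the cradle and end 34 mm before it. Thin steel side guides at x = -53 and +81 mm stand 47 mm above the bench. A bottle on the strips has its axis 57 mm above the bench.
- seat_first (a point): Point on the labeller: the axis of a seated bottle (53 mm above the bench) if the cradle is clamped nearest the start. The bottle climbs 3 mm over the free front roller (22 mm diameter, top 38 mm above the bench, axis 20 mm before the seat) and drops between it and the grey back roller (32 mm diameter), which is sprung: it yields from about 2 N of push, 3 N per mm, 3.5 mm at most.
- seat_last (a point): Point on the labeller: the axis of a seated bottle if the cradle is clamped furthest, 50 mm beyond seat_first along y. The true seat lies anywhere between the two.
- hold_down_zone (a point): Fixed point on the labeller near the blue hold-down roller (20 mm diameter, underside 71 mm above the bench, axis 4 mm before the true seat, moving with the cradle). It hangs on a sprung arm pivoted beyond the seat; the bottle lifts it in passing. The push this takes rises to about 4 N some 25 mm before the seat and falls to nothing as the bottle drops in.
- bottle: Amber glass bottle lying on its side across the strips, 85 to 170 g. Body 44 mm diameter, 85 mm long, then neck and white cap (25 mm diameter), 112 mm in all. Origin on its axis, mid-body; x is its axis, towards the cap, along the labeller's x within 0.1 rad at the start. It rolls easily and runs on some mm when the push stops. The glass stands at most 12 N from the paddle.
- paddle: Push paddle, 140 g, standing on the board. Blue grip block 24 (x) x 30 (y) mm, 56 tall; steel bar along +y; white blade 64 wide, 24 tall, pushing face 110 mm before the origin along +y. Origin: centre of the block's underside, z up. Grip the block's x faces from above. Push with its underside 40 to 46 mm above the bench: it clears strips, guides and rollers and meets the bottle near axis height.
- board: White marble board 240 mm (its x) by 210 mm (its y), 15 mm thick, fixed on the bench. Origin: centre of its underside. The paddle starts on it and goes back on it.
- dropper_a: Small amber dropper bottle with paper label and black rubber bulb, 32 mm diameter, 98 mm tall, standing on the marble board near its +x edge. Origin: centre of its underside. Leave it alone.
- dropper_b: Small amber dropper bottle with paper label and black bulb, 36 mm diameter, 108 mm tall, standing beside the labeller, on its +x side. Origin: centre of its underside. Leave it alone.
- mortar: White ceramic mortar, 124 mm diameter, 75 mm tall. Origin: centre of its underside. Leave it alone.
- pestle: White ceramic pestle lying on the bench, 152 mm long. Origin: inside it on its axis, 60 mm from the thick end, 15 mm above the bench. Leave it alone.
- beaker: Clear beaker, 76 mm diameter, 100 mm tall. Origin: centre of its underside. Leave it alone.
There are look-alikes about, which are no part of the job. What is shaped like the bottle but purple or red is not meant.

How it is judged:
On the way:
1. with the bottle dropped between the cradle rollers, the paddle presses lightly on it (more than 1 N) for 0.2 s (z of bottle in the frame of labeller below 0.0553 m and y of bottle in the frame of labeller above 0.09 m and contact force between paddle and bottle above 1 N), for 0.2 s.
At the end, for the whole second after the job is handed in: The bottle lies still in the cradle between both rollers: axis 50.5 to 55.3 mm above the bench, 94 to 156 mm along the labeller's y, within 20 mm of its middle line, square within 0.05 rad. The paddle stands upright, still and let go, its grip block on the marble board (z of bottle in the frame of labeller between 0.0505 and 0.0553 m and y of bottle in the frame of labeller between 0.094 and 0.156 m and x of bottle in the frame of labeller between -0.02 and 0.02 m and angle between the x axis of bottle and the x axis of labeller, either way round below 0.05 rad and linear speed of each of bottle, paddle below 0.01 m/s and x of paddle in the frame of board between -0.11 and 0.11 m and y of paddle in the frame of board between -0.1 and 0.1 m and z of paddle in the frame of board between 0.012 and 0.018 m and angle between paddle's own z axis and vertical below 0.06 rad); the robot touches nothing.
It fails at once if the paddle presses the bottle with more than 12 N (contact force between paddle and bottle above 12 N).
It fails at once if the fingers or the arm touch the bottle (contact force between any of the fingers, the arm and bottle above 0.3 N).
It fails at once if the bottle is lifted, thrown or tipped off the track (its axis more than 68 mm or less than 40 mm above the bench, or off square by more than 0.5 rad) (z of bottle in the frame of labeller above 0.068 m or z of bottle in the frame of labeller below 0.04 m or angle between the x axis of bottle and the x axis of labeller, either way round above 0.5 rad).
It fails at once if paddle, fingers or arm push on the labeller with more than 15 N (contact force between any of paddle, the fingers, the arm and labeller above 15 N).
It fails at once if a bystander is moved by more than 15 mm or tipped (distance of any of dropper_a, dropper_b, mortar, pestle, beaker from where it was at the start of the episode above 0.015 m or angle between any of dropper_a, dropper_b, mortar, pestle, beaker's own z axis and vertical above 0.3 rad).
It also fails if it takes over 64 s, if anything falls off the work surface, if the arm or the gripper's body presses on something with over 40 N, if the wrist force passes 120 N, or if a joint passes its speed limit or range.

## Robot

A 6-joint arm with a two-finger parallel gripper is mounted at the origin on the work surface. World frame = base frame: x ahead of the robot, y to its left, z up, the work surface at z = 0. Lengths are in m, angles in rad, forces in N, time in s.
With the tool pointing down it reaches from about 0.375 to 0.9 m from the base axis. Payload 3.1 kg.
Tool frame: the origin (TCP) lies between the finger pads; the fingertips stand 17 mm ahead of it and the grasp point (between the pads) lies 2 mm behind it; z points along the fingers, y is the line along which they close (so a half turn about z gives the same grasp; the last joint's range is limited). The gripper opens to 87 mm and grips with 3 to 60 N. Pads are 19 mm wide; open, the fingers measure 117 mm over their backs; the gripper's body (75 mm by 190 mm) begins 51 mm behind the grasp point.
Start: joints at [-1.361, 0.527, 1.433, -0, 1.181, -0.178], TCP at [0.236, -0.579, 0.24] pointing down, gripper open.
Joint ranges: [-3.08, 3.08], [-0.75, 2.2], [0.22, 2.44], [-1.43, 4.57], [0, 2.65], [-2.85, 2.85]. Speed limits (rad/s): [2.79, 2.79, 3.14, 3.14, 3.14, 3.14].

## Interface

Orientations are given as a rotation vector (axis times angle).
In Python, from cell import robot, read_camera, calibration gives the robot as it stands.
- The arm moves only by the shell command python3 -m pendant 'ROWS'. ROWS is JSON, a list of rows, each a list of 3 entries, a list of its own where there are three numbers: the closure, from 0 (fully open) to 1 (shut), then the shift along the tool's x, y, z scaled (see below), then the turn about the tool's z scaled (see below). In form: [[claw, [dx, dy, dz], turn], ...]. A call has 1 to 10 rows; each row is the pose to reach, as a shift and turn from the pose commanded when the call began, along the tool's axes at that moment; what a row does not reach only later rows make up. The controller multiplies each number of a shift by 40 cm and each number of a turn by 30 degrees. A row lasts 1/12 s, in which the tool goes at most 41.7 mm and 7.16 degrees, less where a joint would pass 70% of its speed; a pose out of reach is approached as far as the arm can. A call with a number of a shift or a turn outside -1 to 1 is refused whole. A call with a gripper value outside its range is refused whole. The fingers move at their own pace and stop on an object; the grip force is fixed at half the most. Time passes only in rows, so rows that repeat a pose let the fingers close. It gives the time, the measured TCP pose, the force, the opening and the grip force at its end, in the units of the state.
- robot.get_state(): the state, without advancing time (a new reading comes with each control period).
- read_camera(name): name is "side" or "top"; returns the picture (420x560x3 uint8, red, green, blue); there is no depth.
- calibration(name): a dict with "fx", "fy", "cx", "cy" (pixels), "k1" (the pictures are not rectified: a ray, as slopes to the right and down, at radius r is drawn at 1 + k1 r^2 times it, then the intrinsics apply), "rvec" (rotation vector, rad) and "tvec" (3), from world to camera coordinates, as OpenCV has them. Camera axes: x right, y down, z forward; pixel columns grow to the right and rows downward; lengths in m; the calibration is good to about 2 mm. A picture is of the moment at which its call begins. calibration takes no time and is no camera call.
- robot.close_job(): hands the job in; it is judged then, once.
The state is a dict: "time": time; "joints": joint angles; "qd": joint speeds; "joint_efforts": joint torques, N m; "eef_pos": TCP position; "tcp_rot": TCP orientation; "ft_force": force on the tool from outside, world axes, zero at the start; "torque": the same for the moment, N m; "finger_gap": opening from 0.0 (shut) to 1.0 (fully open); "gripper_force": force on a finger pad.
Only numpy, scipy, OpenCV 4.12 (cv2) and the standard library are available. Lean on these libraries where they do the work, as an engineer would, in place of code of your own. Each camera call takes 0.05 s, during which the arm holds its last target. There are 200 camera calls.

## Working session

There is one attempt and no reset: what is moved stays moved. The work goes in short steps, Python scripts to look and compute and a shell command to move; the robot and the scene stay as the last step left them, time stands still between calls to the robot, and variables do not carry over. Pictures are saved under pics/ and viewed, at most 10 in all, crops included, and the job is handed in when it is done.

```bash
mkdir -p pics; ls; python3 - <<'E'
from cell import robot, read_camera, calibration
import cv2
for n in("side","top"):
    cv2.imwrite(f"pics/{n}0.png",cv2.resize(read_camera(n),None,fx=1.4,fy=1.4,interpolation=cv2.INTER_CUBIC)[:,:,::-1]); print(n,calibration(n))
print(robot.get_state())
E
```

```text
pics
side {'fx': 401.13405862304216, 'fy': 401.13405862304216, 'cx': 273.7055040092033, 'cy': 208.45690264416132, 'k1': -0.08125003067116902, 'rvec': array([ 0.83252986, -2.42899338,  1.20249426]), 'tvec': array([0.35658671, 0.30852012, 0.73829717])}
top {'fx': 404.92055610055235, 'fy': 404.92055610055235, 'cx': 281.5918126459804, 'cy': 208.87868037724786, 'k1': -0.0785357177353198, 'rvec': array([ 2.15953865, -2.17006738,  0.10566343]), 'tvec': array([-0.0893964 ,  0.51892699,  0.86792075])}
{'time': 0.1, 'joints': array([-1.36148005e+00,  5.28364029e-01,  1.43376502e+00, -1.68813350e-05,
        1.18137549e+00, -1.78481091e-01]), 'qd': array([-0.00034436, -0.00220634, -0.00508752, -0.0009445 , -0.00061478,
        0.0005152 ]), 'joint_efforts': array([-4.00826184e-05, -4.40984380e+01, -1.77151573e+01,  6.35557529e-02,
        5.33886335e-02, -4.21445066e-05]), 'eef_pos': array([ 0.23624795, -0.57796458,  0.23867799]), 'tcp_rot': array([-3.08084315e+00, -6.04982438e-01,  7.07761392e-05]), 'ft_force': array([ 0.5593686 , -0.06062992, -0.14734087]), 'torque': array([ 0.00697755,  0.00321626, -0.04798371]), 'gripper_force': 0.0, 'finger_gap': 0.9982829619321323}
```

View pics/top0.png

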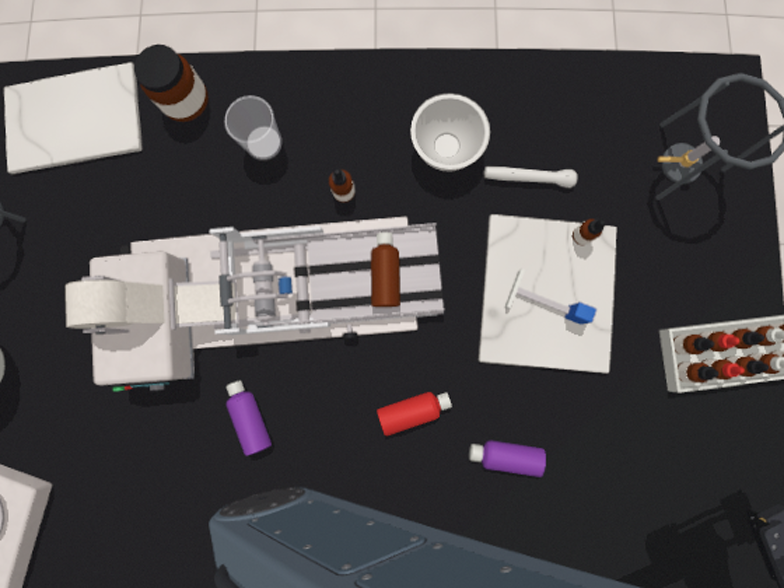

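View pics/side0.png

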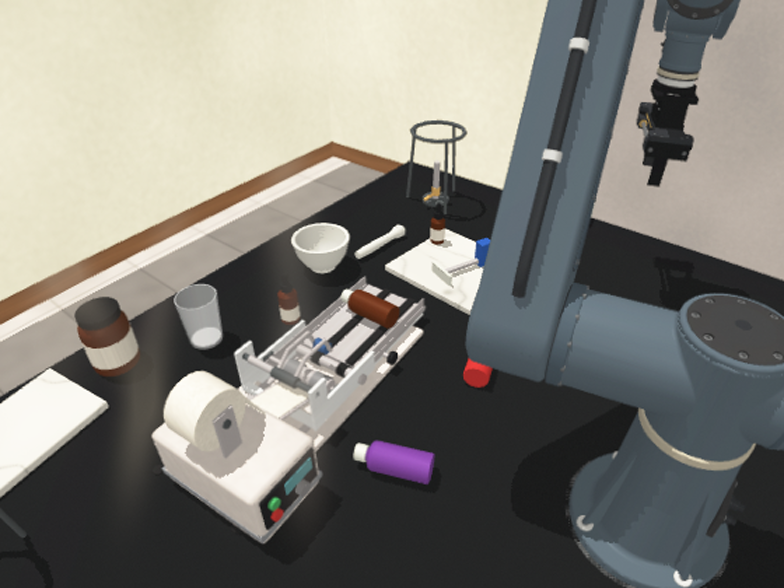

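The top view at 1.4x shows the bottle at (386,272), strips running left from about x=442, the cradle rollers near x=265, the hold-down at (286,285), the paddle block at (580,313) and the blade at (514,291). A zoom comes next, for edges.

```bash
cat > h.py <<'E'
import numpy as np, cv2
from cell import robot, read_camera, calibration
def w(n,u,v,z):
    c=calibration(n); K=np.array([[c['fx'],0,c['cx']],[0,c['fy'],c['cy']],[0,0,1]])
    p=cv2.undistortPoints(np.array([[[u,v]]],float),K,np.array([c['k1'],0,0,0,0]))[0,0]
    R=cv2.Rodrigues(c['rvec'])[0]; o=-R.T@np.ravel(c['tvec']); d=R.T@np.array([p[0],p[1],1])
    return (o+d*(z-o[2])/d[2])[:2]
def pix(n,P):
    c=calibration(n); K=np.array([[c['fx'],0,c['cx']],[0,c['fy'],c['cy']],[0,0,1]])
    return cv2.projectPoints(np.array([P],float),c['rvec'],c['tvec'],K,np.array([c['k1'],0,0,0,0]))[0][0,0]
def crop(im,x0,y0,x1,y1,f,name):
    cv2.imwrite(name,cv2.resize(im[y0:y1,x0:x1],None,fx=f,fy=f,interpolation=cv2.INTER_CUBIC)[:,:,::-1])
E
python3 - <<'E'
from h import *
im=read_camera("top"); crop(im,180,145,450,275,2.96,"pics/t1.png")
E
```

```text
(no output)
```

View pics/t1.png

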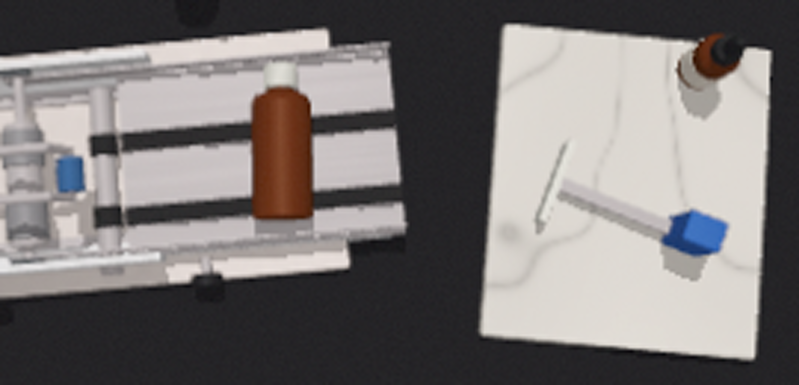

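The zoom (2.96x, offset 180,145) shows the strips from (92,145)-(393,120) and (92,216)-(400,194), the bottle centre at about (282,155), the block at about (697,233), and the blade from (571,142) to (540,228).

```bash
python3 - <<'E'
from h import *
im=read_camera("top"); crop(im,345,180,435,245,8.8,"pics/t2.png")
def W(x,y,z): return w("top",180+(x-1)/2.96,145+(y-1)/2.96,z)
P={k:W(*a) for k,a in dict(uL=(92,145,.035),uR=(395,119,.035),lL=(92,216,.035),lR=(401,193,.035),capend=(282,64,.057),base=(283,217,.057),neck=(280,88,.057),body=(282,155,.057),b1=(571,142,.04),b2=(540,228,.04),blk=(697,230,.071),bd1=(502,24,.015),bd2=(771,49,.015),bd3=(755,358,.015),bd4=(481,335,.015),pl1=(328,30,.01),pl2=(349,268,.01),hold=(70,174,.085),fr=(103,180,.038)).items()}
for k,v in P.items(): print(k,v.round(4))
print(np.linalg.norm(P['uR']-P['lR']),np.linalg.norm(P['uL']-P['uR']),np.linalg.norm(P['capend']-P['base']),np.linalg.norm(P['b1']-P['b2']))
d=P['uL']-P['uR']+P['lL']-P['lR'];print('y dir',np.degrees(np.arctan2(d[1],d[0])))
d=P['capend']-P['base'];print('bottle x',np.degrees(np.arctan2(d[1],d[0])))
d=P['bd2']-P['bd1'];print('board x-ish',np.degrees(np.arctan2(d[1],d[0])),np.linalg.norm(d))
E
```

```text
uL [0.5522 0.0642]
uR [ 0.5705 -0.1616]
lL [0.4991 0.0634]
lR [ 0.5151 -0.1654]
capend [ 0.6079 -0.0781]
base [ 0.4959 -0.0786]
neck [ 0.5901 -0.0766]
body [ 0.5409 -0.078 ]
b1 [ 0.5518 -0.2915]
b2 [ 0.4882 -0.2668]
blk [ 0.4838 -0.3733]
bd1 [ 0.6474 -0.2465]
bd2 [ 0.6276 -0.4556]
bd3 [ 0.3908 -0.4327]
bd4 [ 0.41   -0.2255]
pl1 [ 0.6444 -0.1127]
pl2 [ 0.4609 -0.1273]
hold [0.5246 0.0702]
fr [0.5256 0.055 ]
0.05550626608647082 0.22653468762313148 0.11199150517489631 0.06827383586779724
y dir 94.2986936355084
bottle x 0.21393510186945192
board x-ish -95.39713800487367 0.21005011671960355
```

View pics/t2.png

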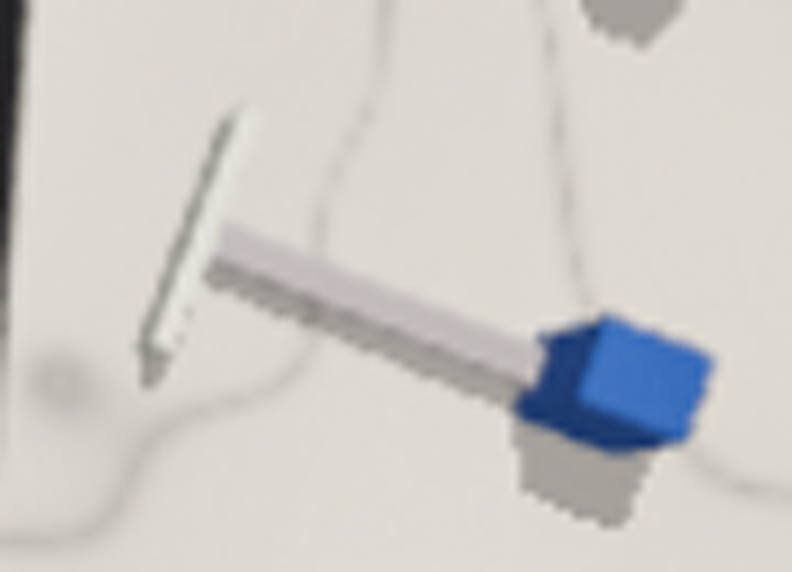

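```bash
cat >> h.py <<'E'
from scipy.spatial.transform import Rotation as R_
def go(xyz,ydeg=None):
    """shift/turn (scaled) from present pose to xyz with tool y at world angle ydeg"""
    s=robot.get_state(); R=R_.from_rotvec(s['tcp_rot']).as_matrix()
    a=np.degrees(np.arctan2(R[1,1],R[0,1])); d=R.T@(np.array(xyz)-s['eef_pos'])/.4
    t=0 if ydeg is None else -(ydeg-a)/30
    print('t',round(s['time'],2),'pos',s['eef_pos'].round(4),'yaw',a.round(2),'tilt',R[:,2].round(3),'gap',round(s['finger_gap']*87,1),'F',s['ft_force'].round(2)); print('shift',d.round(4),'turn',round(t,3))
E
python3 - <<'E'
from h import *
def W(x,y,z): return w("top",345+(x-4)/8.8,180+(y-4)/8.8,z)
c=[W(*p,.071) for p in((605,315),(715,358),(690,440),(578,395))]
blk=np.mean(c,0);print(blk,[np.linalg.norm(c[i]-c[i-3]).round(4) for i in range(4)])
for e in (c[0]-c[1],c[3]-c[2],W(222,245,.035)-W(540,358,.035)):print(np.degrees(np.arctan2(e[1],e[0])))
b=(W(238,112,.04)+W(150,345,.04))/2;e=W(238,112,.04)-W(150,345,.04);print('blade',b,np.degrees(np.arctan2(e[1],e[0])),np.linalg.norm(e),np.linalg.norm(b-blk))
e=b-blk;print(np.degrees(np.arctan2(e[1],e[0])))
print('drA',w("top",590/1.4,232/1.4,.1),'drB',w("top",341/1.4,180/1.4,.1))
go([*blk,.16],-21)
E
```

```text
[ 0.48375847 -0.37959669] [np.float64(0.0284), np.float64(0.0208), np.float64(0.029), np.float64(0.0205)]
68.30161353681957
67.74679607455789
70.04039097000341
blade [ 0.52363153 -0.2776429 ] -22.041633206813657 0.0626290825210114 0.10947345066728127
68.64005269869762
drA [ 0.59903686 -0.38187525] drB [ 0.67917738 -0.01406381]
t 0.2 pos [ 0.2363 -0.5782  0.2389] yaw -67.78 tilt [-0.     0.001 -1.   ] gap 86.9 F [ 0.47 -0.22  0.03]
shift [ 0.7604 -0.2254  0.1978] turn -1.559
```

```bash
python3 - <<'E'
from h import *
def W(x,y,z): return w("top",180+(x-1)/2.96,145+(y-1)/2.96,z)
print(W(731,45,.113),W(692,79,.02))
E
python3 -m pendant '[[0,[0.05,-0.01,0],-0.2],[0,[0.15,-0.04,0],-0.4],[0,[0.25,-0.07,0],-0.6],[0,[0.35,-0.1,0],-0.8],[0,[0.45,-0.13,0],-1],[0,[0.54,-0.16,0],-1],[0,[0.62,-0.19,0],-1],[0,[0.69,-0.21,0.03],-1],[0,[0.74,-0.22,0.07],-1],[0,[0.76,-0.225,0.1],-1]]'
python3 - <<'E'
from h import *
go([.4838,-.3796,.12],-21.5)
E
```

```text
[ 0.60842858 -0.38870212] [ 0.60304575 -0.39075211]
time: 1.03
eef_pos: [0.4859, -0.3778, 0.1987]
tcp_rot: [-2.818, -1.387, -0.001]
ft_force: [-0.1, 1.2, -0.7]
finger_gap: 1.001
gripper_force: 0.0
t 1.03 pos [ 0.4859 -0.3778  0.1987] yaw -37.59 tilt [ 0.001  0.001 -1.   ] gap 87.1 F [-0.09  1.16 -0.66]
shift [-0.0069 -0.0014  0.1968] turn -0.536
```

```bash
python3 -m pendant '[[0,[-0.004,-0.001,0.04],-0.2],[0,[-0.007,-0.001,0.09],-0.4],[0,[-0.007,-0.001,0.14],-0.53],[0,[-0.007,-0.001,0.18],-0.536],[0,[-0.007,-0.001,0.197],-0.536],[0,[-0.007,-0.001,0.197],-0.536],[0,[-0.007,-0.001,0.197],-0.536]]'
python3 - <<'E'
from h import *
go([.4838,-.3796,.063],-21.5)
im=read_camera("top"); crop(im,330,140,470,250,5.6,"pics/t3.png")
E
```

```text
time: 1.62
eef_pos: [0.4814, -0.3828, 0.1206]
tcp_rot: [-2.6, -1.762, 0.0]
ft_force: [-0.4, -0.4, -0.5]
finger_gap: 1.0
gripper_force: 0.0
t 1.62 pos [ 0.4814 -0.3828  0.1206] yaw -21.75 tilt [-0.  0. -1.] gap 87.0 F [-0.4  -0.42 -0.5 ]
shift [0.0096 0.0028 0.144 ] turn -0.008
```

View pics/t3.png

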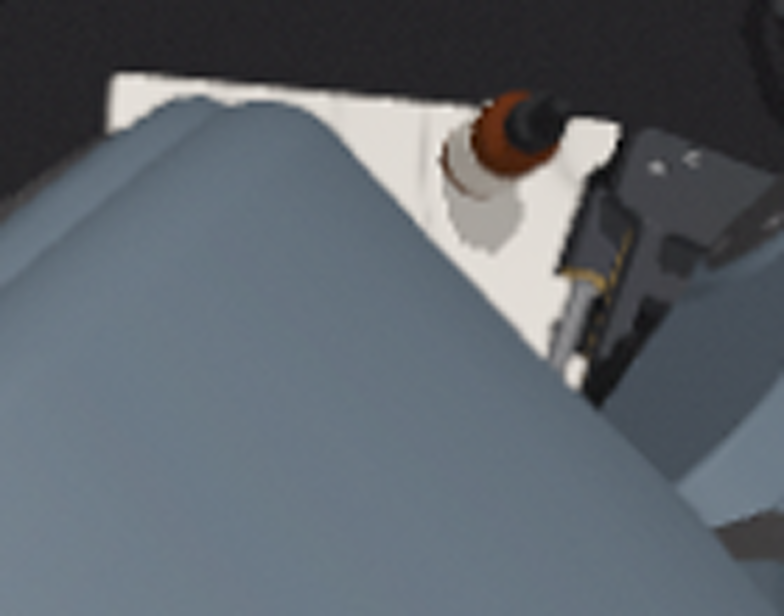

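The arm hides the paddle; the dropper at (510,140) stands clear of the gripper.

```bash
python3 -m pendant '[[0,[0.005,0.002,0.02],0],[0,[0.008,0.003,0.05],0],[0,[0.008,0.003,0.08],0],[0,[0.008,0.003,0.11],0],[0,[0.008,0.003,0.13],0],[0,[0.008,0.003,0.142],0],[0,[0.008,0.003,0.144],0],[0,[0.008,0.003,0.144],0]]'
python3 - <<'E'
from h import *
go([.4838,-.3796,.063],-21.5)
E
python3 -m pendant '[[0.5,[0,0,0],0],[1,[0,0,0],0],[1,[0,0,0],0],[1,[0,0,0],0],[1,[0,0,0],0],[1,[0,0,0],0],[1,[0,0,0],0],[1,[0,0,0],0]]'
python3 - <<'E'
from h import *
go([.4838,-.3796,.12],-21.5)
E
```

```text
time: 2.33
eef_pos: [0.4839, -0.3796, 0.0625]
tcp_rot: [-2.599, -1.763, 0.0]
ft_force: [-0.8, 0.3, -0.6]
finger_gap: 0.999
gripper_force: 0.0
t 2.33 pos [ 0.4839 -0.3796  0.0625] yaw -21.7 tilt [-0.001  0.001 -1.   ] gap 86.9 F [-0.79  0.31 -0.59]
shift [-0.0001 -0.0001 -0.0013] turn -0.007
time: 3.0
eef_pos: [0.484, -0.3797, 0.0632]
tcp_rot: [2.6, 1.763, 0.0]
ft_force: [1.2, -0.2, 0.5]
finger_gap: 0.477
gripper_force: 0.0
t 3.0 pos [ 0.484  -0.3797  0.0632] yaw -21.7 tilt [ 0. -0. -1.] gap 41.5 F [ 1.17 -0.23  0.45]
shift [ 1.000e-04 -6.000e-04 -1.419e-01] turn -0.007
```

```bash
python3 -m pendant '[[1,[0,0,0],0],[1,[0,0,0],0],[1,[0,0,0],0],[1,[0,0,0],0],[1,[0,0,0],0],[1,[0,0,0],0],[1,[0,0,0],0]]'
python3 -m pendant '[[1,[0,0,-0.01],0],[1,[0,0,-0.04],0],[1,[0,0,-0.08],0],[1,[0,0,-0.12],0],[1,[0,0,-0.15],0],[1,[0,0,-0.16],0],[1,[0,0,-0.16],0]]'
python3 - <<'E'
from h import *
d=np.array([-.0750,.9972]);s0=np.array([.5428,-.1635])
for s in(-.09,-.05,-.03,.108): print(s,s0+s*d)
go([*(s0-.09*d),.091],4.3)
E
```

```text
time: 3.58
eef_pos: [0.484, -0.3797, 0.0631]
tcp_rot: [2.6, 1.764, 0.0]
ft_force: [-0.1, 0.2, -0.9]
finger_gap: 0.274
gripper_force: 30.0
time: 4.17
eef_pos: [0.4847, -0.3804, 0.129]
tcp_rot: [2.597, 1.762, 0.001]
ft_force: [0.1, 0.3, -1.2]
finger_gap: 0.276
gripper_force: 30.0
-0.09 [ 0.54955  -0.253248]
-0.05 [ 0.54655 -0.21336]
-0.03 [ 0.54505  -0.193416]
0.108 [ 0.5347    -0.0558024]
t 4.17 pos [ 0.4847 -0.3804  0.129 ] yaw -21.7 tilt [ 0.002 -0.003 -1.   ] gap 24.0 F [ 0.14  0.32 -1.19]
shift [0.3554 0.0329 0.0945] turn -0.867
```

```bash
python3 -m pendant '[[1,[0.02,0.002,-0.02],-0.1],[1,[0.06,0.005,-0.03],-0.25],[1,[0.11,0.01,-0.03],-0.4],[1,[0.17,0.016,-0.03],-0.55],[1,[0.23,0.022,-0.03],-0.7],[1,[0.29,0.027,-0.03],-0.8],[1,[0.33,0.031,-0.02],-0.86],[1,[0.35,0.033,0],-0.867],[1,[0.355,0.033,0.02],-0.867],[1,[0.355,0.033,0.03],-0.867]]'
python3 - <<'E'
from h import *
go([.5495,-.2532,.091],4.3)
E
```

```text
time: 5.0
eef_pos: [0.5479, -0.2519, 0.1132]
tcp_rot: [-2.134, -2.301, 0.001]
ft_force: [-0.3, -0.3, -2.1]
finger_gap: 0.271
gripper_force: 30.0
t 5.0 pos [ 0.5479 -0.2519  0.1132] yaw 4.33 tilt [-0.003  0.001 -1.   ] gap 23.6 F [-0.25 -0.35 -2.15]
shift [-0.0036  0.0039  0.0555] turn 0.001
```

```bash
python3 -m pendant '[[1,[-0.002,0.003,0.02],0],[1,[-0.003,0.004,0.04],0],[1,[-0.003,0.004,0.052],0],[1,[-0.003,0.004,0.055],0],[1,[-0.003,0.004,0.055],0],[1,[-0.003,0.004,0.055],0]]'
python3 - <<'E'
from h import *
go([.5495,-.2532,.091],4.3)
a=read_camera("top");b=read_camera("side")
im=np.vstack([cv2.resize(a[140:280,180:460],(800,400)),cv2.resize(b[180:320,160:440],(800,400))])
cv2.imwrite("pics/m4.png",cv2.resize(im,(600,600),interpolation=cv2.INTER_AREA)[:,:,::-1])
E
```

```text
time: 5.5
eef_pos: [0.5504, -0.2542, 0.0932]
tcp_rot: [2.137, 2.303, 0.0]
ft_force: [0.4, 0.3, -1.3]
finger_gap: 0.277
gripper_force: 30.0
t 5.5 pos [ 0.5504 -0.2542  0.0932] yaw 4.27 tilt [ 0. -0. -1.] gap 24.1 F [ 0.36  0.31 -1.27]
shift [ 0.0027 -0.0021  0.0054] turn -0.001
```

View pics/m4.png

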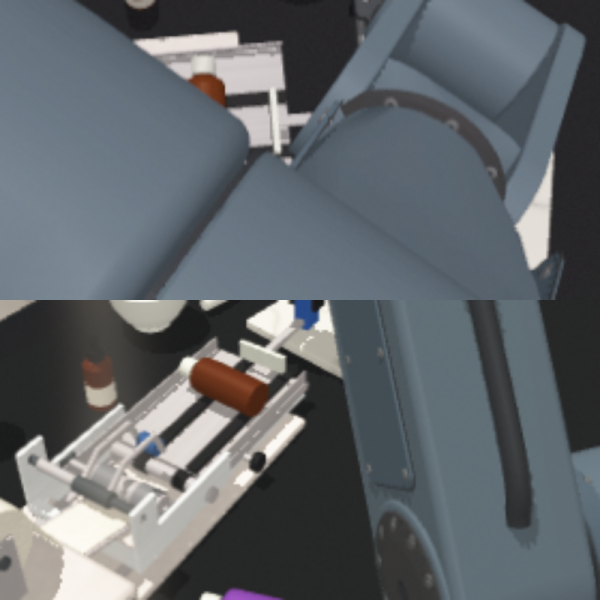

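The blade hangs over the tray mouth, square behind the bottle and level, and clear of the strips. I'll advance and square the bottle gently.

```bash
python3 -m pendant '[[1,[0.01,-0.002,0.002],0],[1,[0.02,-0.002,0.004],0],[1,[0.03,-0.002,0.005],0],[1,[0.04,-0.002,0.005],0],[1,[0.05,-0.002,0.005],0],[1,[0.06,-0.002,0.005],0],[1,[0.07,-0.002,0.005],0],[1,[0.078,-0.002,0.005],0],[1,[0.084,-0.002,0.005],0],[1,[0.09,-0.002,0.005],0]]'
python3 -m pendant '[[1,[0.006,0,0],0],[1,[0.012,0,0],0],[1,[0.018,0,0],0],[1,[0.024,0,0],0],[1,[0.03,0,0],0],[1,[0.036,0,0],0],[1,[0.042,0,0],0],[1,[0.048,0,0],0],[1,[0.054,0,0],0],[1,[0.06,0,0],0]]'
python3 - <<'E'
from h import *
go([.5347,-.0558,.091],4.3)
b=read_camera("side");crop(b,160,180,440,320,2.8,"pics/s5.png")
E
```

```text
time: 6.43
eef_pos: [0.547, -0.2176, 0.0912]
tcp_rot: [2.136, 2.303, 0.0]
ft_force: [0.4, 0.3, -1.5]
finger_gap: 0.273
gripper_force: 30.0
time: 7.27
eef_pos: [0.5452, -0.1937, 0.0912]
tcp_rot: [-2.136, -2.303, -0.0]
ft_force: [0.7, 0.3, -1.8]
finger_gap: 0.279
gripper_force: 30.0
t 7.27 pos [ 0.5452 -0.1937  0.0912] yaw 4.31 tilt [-0.  0. -1.] gap 24.2 F [ 0.68  0.34 -1.81]
shift [ 3.458e-01 -2.000e-04  4.000e-04] turn 0.0
```

View pics/s5.png

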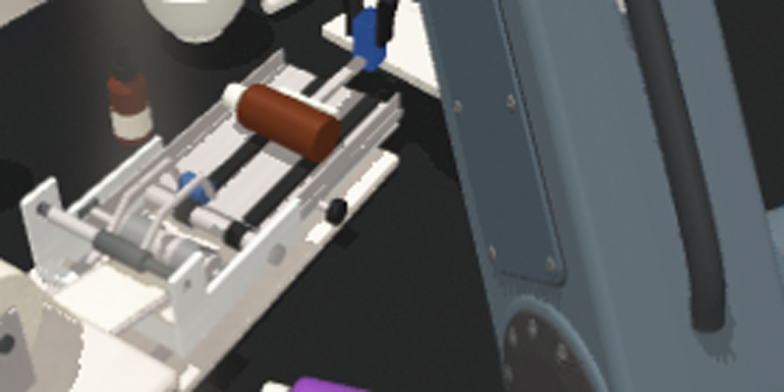

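The bottle has been taken up by the blade and looks square. Carrying on.

```bash
python3 -m pendant '[[1,[0.007,0,0],0],[1,[0.014,0,0],0],[1,[0.021,0,0],0],[1,[0.028,0,0],0],[1,[0.035,0,0],0],[1,[0.042,0,0],0],[1,[0.049,0,0],0],[1,[0.056,0,0],0],[1,[0.063,0,0],0],[1,[0.07,0,0],0]]'
python3 -m pendant '[[1,[0.007,0,0],0],[1,[0.014,0,0],0],[1,[0.021,0,0],0],[1,[0.028,0,0],0],[1,[0.035,0,0],0],[1,[0.042,0,0],0],[1,[0.049,0,0],0],[1,[0.056,0,0],0],[1,[0.063,0,0],0],[1,[0.07,0,0],0]]'
python3 -m pendant '[[1,[0.006,0,0],0],[1,[0.012,0,0],0],[1,[0.018,0,0],0],[1,[0.024,0,0],0],[1,[0.03,0,0],0],[1,[0.036,0,0],0],[1,[0.042,0,0],0],[1,[0.047,0,0],0],[1,[0.052,0,0],0],[1,[0.056,0,0],0]]'
python3 - <<'E'
from h import *
go([.5347,-.0558,.091],4.3)
b=read_camera("side");crop(b,160,180,440,320,2.8,"pics/s6.png")
E
```

```text
time: 8.15
eef_pos: [0.543, -0.1658, 0.0912]
tcp_rot: [-2.136, -2.303, -0.0]
ft_force: [0.5, -1.2, -0.9]
finger_gap: 0.273
gripper_force: 30.0
time: 8.98
eef_pos: [0.541, -0.1379, 0.0912]
tcp_rot: [2.136, 2.303, 0.0]
ft_force: [1.0, 0.1, -0.7]
finger_gap: 0.277
gripper_force: 30.0
time: 9.82
eef_pos: [0.5393, -0.1155, 0.0911]
tcp_rot: [-2.136, -2.303, -0.0]
ft_force: [-0.5, -0.5, -0.7]
finger_gap: 0.273
gripper_force: 30.0
t 9.82 pos [ 0.5393 -0.1155  0.0911] yaw 4.31 tilt [-0.  0. -1.] gap 23.7 F [-0.47 -0.47 -0.68]
shift [ 1.498e-01 -1.000e-04  4.000e-04] turn 0.0
```

View pics/s6.png

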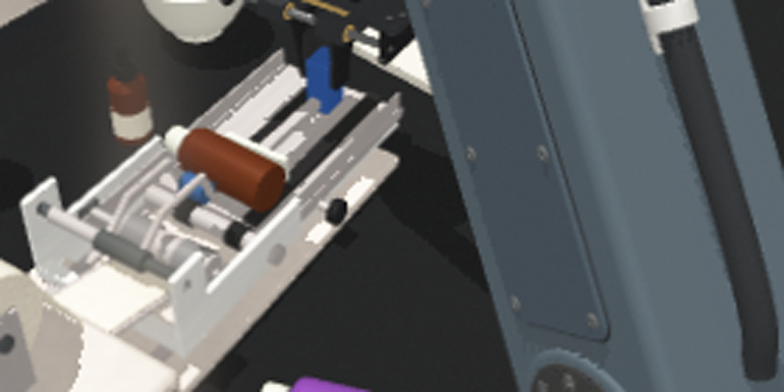

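The bottle is square against the blade, just before the blue hold-down roller. Slower now, watching the force.

```bash
python3 -m pendant '[[1,[0.004,0,0],0],[1,[0.008,0,0],0],[1,[0.012,0,0],0],[1,[0.016,0,0],0],[1,[0.02,0,0],0],[1,[0.024,0,0],0],[1,[0.028,0,0],0],[1,[0.032,0,0],0],[1,[0.036,0,0],0],[1,[0.04,0,0],0]]'
python3 -m pendant '[[1,[0.004,0,0],0],[1,[0.008,0,0],0],[1,[0.012,0,0],0],[1,[0.016,0,0],0],[1,[0.02,0,0],0],[1,[0.024,0,0],0],[1,[0.028,0,0],0]]'
```

```text
time: 10.7
eef_pos: [0.5381, -0.0997, 0.0912]
tcp_rot: [2.136, 2.303, 0.0]
ft_force: [-0.1, 0.2, -1.3]
finger_gap: 0.272
gripper_force: 30.0
time: 11.28
eef_pos: [0.5374, -0.0886, 0.0912]
tcp_rot: [2.136, 2.303, 0.0]
ft_force: [0.0, -1.3, -0.9]
finger_gap: 0.273
gripper_force: 30.0
```

```bash
for i in 1; do python3 -m pendant '[[1,[0.003,0,0],0],[1,[0.006,0,0],0],[1,[0.009,0,0],0],[1,[0.012,0,0],0]]'; python3 -m pendant '[[1,[0.003,0,0],0],[1,[0.006,0,0],0],[1,[0.009,0,0],0],[1,[0.012,0,0],0]]'; python3 -m pendant '[[1,[0.003,0,0],0],[1,[0.006,0,0],0],[1,[0.009,0,0],0],[1,[0.012,0,0],0]]'; done | grep -E "eef|ft"
```

```text
eef_pos: [0.537, -0.0839, 0.0912]
ft_force: [0.3, -2.0, -0.7]
eef_pos: [0.5374, -0.0803, 0.0915]
ft_force: [0.2, -4.9, -1.3]
eef_pos: [0.5364, -0.0741, 0.0912]
ft_force: [1.3, -2.4, -1.0]
```

```bash
{ python3 -m pendant '[[1,[0.003,0,0],0],[1,[0.006,0,0],0],[1,[0.009,0,0],0]]'; python3 -m pendant '[[1,[0.003,0,0],0],[1,[0.006,0,0],0],[1,[0.009,0,0],0]]'; python3 -m pendant '[[1,[0.003,0,0],0],[1,[0.006,0,0],0],[1,[0.009,0,0],0]]'; python3 -m pendant '[[1,[0.002,0,0],0],[1,[0.004,0,0],0],[1,[0.005,0,0],0]]'; } | grep -E "eef|ft"
python3 - <<'E'
from h import *
b=read_camera("side");crop(b,160,180,440,320,2.8,"pics/s7.png")
E
```

```text
eef_pos: [0.5354, -0.07, 0.091]
ft_force: [0.7, -1.1, -0.5]
eef_pos: [0.5347, -0.0664, 0.0909]
ft_force: [1.0, -0.2, -1.4]
eef_pos: [0.535, -0.0632, 0.0911]
ft_force: [0.0, -0.6, -2.4]
eef_pos: [0.5351, -0.0614, 0.0911]
ft_force: [-0.1, -0.4, -1.8]
```

View pics/s7.png

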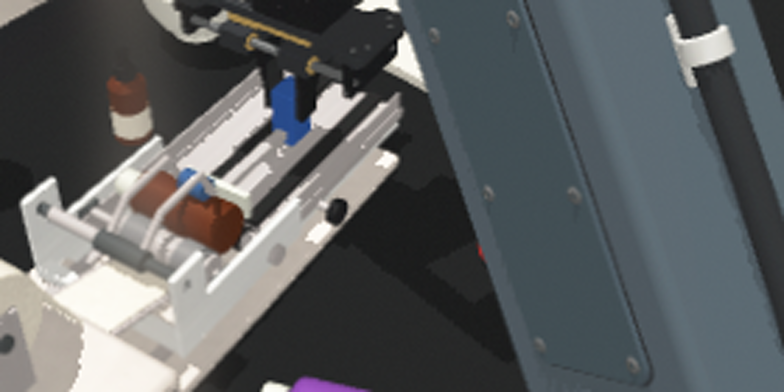

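The bottle has rolled under the blue roller and appears to have dropped into the cradle, with the blade just behind it. Now creeping forward for contact.

```bash
{ python3 -m pendant '[[1,[0.002,0,0],0],[1,[0.003,0,0],0],[1,[0.003,0,0],0]]'; python3 -m pendant '[[1,[0.002,0,0],0],[1,[0.003,0,0],0],[1,[0.003,0,0],0]]';  python3 -m pendant '[[1,[0.002,0,0],0],[1,[0.003,0,0],0],[1,[0.003,0,0],0]]'; } | grep -E "eef|ft"
```

```text
eef_pos: [0.5351, -0.0603, 0.0912]
ft_force: [0.2, -0.4, -1.7]
eef_pos: [0.535, -0.0591, 0.0911]
ft_force: [-0.6, 0.6, -0.9]
eef_pos: [0.5349, -0.0579, 0.0912]
ft_force: [0.2, 0.2, -1.4]
```

```bash
{ python3 -m pendant '[[1,[0.002,0,0],0],[1,[0.003,0,0],0],[1,[0.003,0,0],0]]'; python3 -m pendant '[[1,[0.002,0,0],0],[1,[0.003,0,0],0],[1,[0.003,0,0],0]]'; } | grep -E "eef|ft"
```

```text
eef_pos: [0.5348, -0.0567, 0.0911]
ft_force: [0.4, -0.3, -1.9]
eef_pos: [0.5349, -0.0558, 0.0912]
ft_force: [0.1, -0.5, -1.0]
```

```bash
{ python3 -m pendant '[[1,[0.001,0,0],0],[1,[0.002,0,0],0],[1,[0.002,0,0],0]]'; python3 -m pendant '[[1,[0.001,0,0],0],[1,[0.002,0,0],0],[1,[0.002,0,0],0]]'; } | grep -E "eef|ft"
```

```text
eef_pos: [0.535, -0.0553, 0.0912]
ft_force: [-0.4, -2.6, -0.8]
eef_pos: [0.535, -0.0546, 0.0912]
ft_force: [0.2, -5.0, -2.3]
```

```bash
{ python3 -m pendant '[[1,[0,0,0],0],[1,[0,0,0],0],[1,[0,0,0],0],[1,[0,0,0],0]]'; python3 -m pendant '[[1,[0,0,0],0],[1,[0,0,0],0],[1,[0,0,0],0],[1,[0,0,0],0],[1,[0,0,0],0],[1,[0,0,0],0]]'; } | grep -E "eef|ft"
python3 - <<'E'
from h import *
b=read_camera("side");crop(b,200,230,260,275,13,"pics/s8.png")
E
```

```text
eef_pos: [0.535, -0.0546, 0.0912]
ft_force: [1.0, -4.5, -1.6]
eef_pos: [0.535, -0.0546, 0.0912]
ft_force: [0.7, -5.1, -2.4]
```

View pics/s8.png

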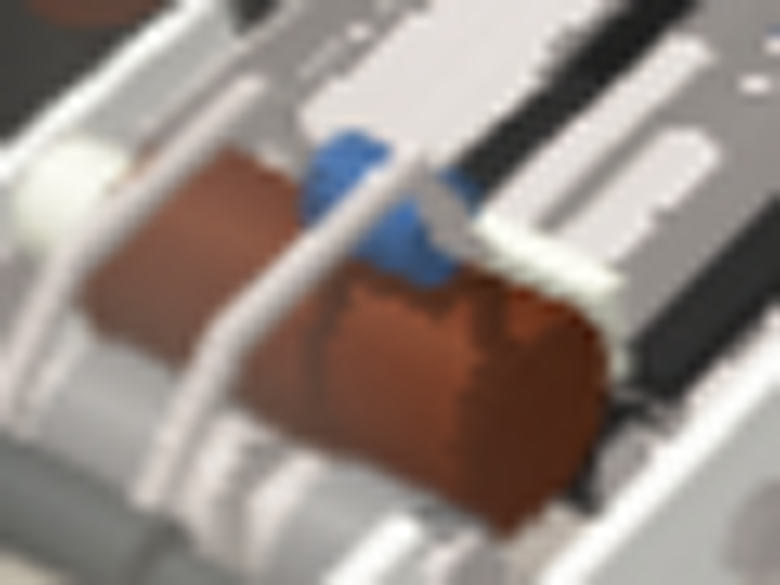

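The bottle lies between the rollers, under the blue roller and against the grey back roller, with the blade pressing on it. I'll check its sideways position against the model, then back off gently.

```bash
python3 - <<'E'
from h import *
d=np.array([-.0750,.9972]);x=np.array([.9972,.0750]);c=np.array([.5248,.0758])
for n in (-.0425,.0695): print((pix("side",[*(c+n*x),.053])-[200,230])*13, 'meas base~(540,400) cap~(40,195)', pix("side",[*(c+n*x),.053]))
E
{ python3 -m pendant '[[1,[-0.001,0,0],0],[1,[-0.002,0,0],0],[1,[-0.004,0,0],0],[1,[-0.006,0,0],0],[1,[-0.01,0,0],0],[1,[-0.016,0,0],0],[1,[-0.025,0,0],0],[1,[-0.04,0,0],0],[1,[-0.06,0,0],0],[1,[-0.08,0,0],0]]'; python3 -m pendant '[[1,[-0.03,0,0],0],[1,[-0.07,0,0],0],[1,[-0.11,0,0],0],[1,[-0.16,0,0],0],[1,[-0.21,0,0],0],[1,[-0.26,0,0],0],[1,[-0.31,0,0],0],[1,[-0.35,0,-0.02],0],[1,[-0.37,0,-0.05],0],[1,[-0.38,0,-0.08],0]]'; } | grep -E "eef|ft"
python3 - <<'E'
from h import *
b=read_camera("side");crop(b,160,180,440,320,2.8,"pics/s9.png")
go([.484,-.3797,.12],-21.7)
E
```

```text
[566.97667957 444.24486532] meas base~(540,400) cap~(40,195) [243.61359074 264.17268195]
[ 82.01796645 205.73309105] meas base~(540,400) cap~(40,195) [206.30907434 245.82562239]
eef_pos: [0.5371, -0.0866, 0.0912]
ft_force: [-0.5, -0.2, -1.7]
eef_pos: [0.5482, -0.2404, 0.1231]
ft_force: [0.1, 1.0, -1.9]
t 17.68 pos [ 0.5497 -0.2414  0.1258] yaw 4.17 tilt [ 0.004 -0.003 -1.   ] gap 23.9 F [ 0.95 -0.99 -0.13]
shift [-0.3327 -0.189   0.0149] turn 0.862
```

View pics/s9.png

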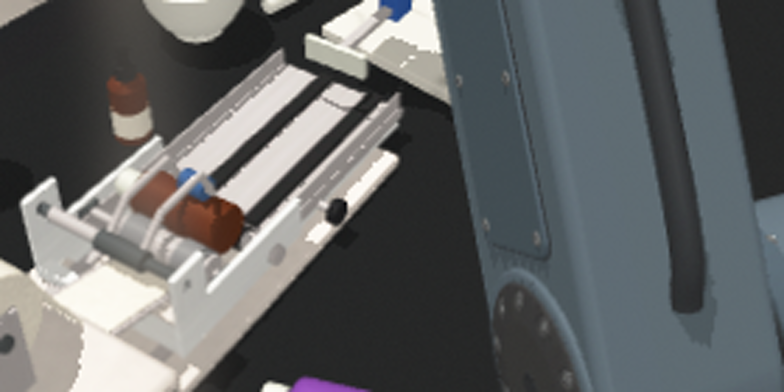

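The bottle stays seated once released. That was one picture more than the ten allowed, so I'll view no more and check with numbers only. Now carrying the paddle back to its old place.

```bash
python3 -m pendant '[[1,[-0.03,-0.015,-0.01],0.1],[1,[-0.08,-0.045,-0.02],0.25],[1,[-0.14,-0.08,-0.02],0.4],[1,[-0.2,-0.11,-0.02],0.55],[1,[-0.25,-0.14,-0.02],0.7],[1,[-0.29,-0.165,-0.01],0.8],[1,[-0.32,-0.18,0],0.86],[1,[-0.333,-0.189,0.01],0.862],[1,[-0.333,-0.189,0.015],0.862],[1,[-0.333,-0.189,0.015],0.862]]'|grep -E "eef|ft"
python3 - <<'E'
from h import *
go([.484,-.3797,.0635],-21.7)
E
```

```text
eef_pos: [0.4826, -0.375, 0.1161]
ft_force: [0.5, 0.4, -1.5]
t 18.52 pos [ 0.4826 -0.375   0.1161] yaw -21.53 tilt [-0.001  0.002 -1.   ] gap 23.6 F [ 0.47  0.43 -1.48]
shift [-0.0097  0.0078  0.1315] turn 0.006
```

```bash
{ python3 -m pendant '[[1,[-0.005,0.004,0.01],0],[1,[-0.01,0.008,0.03],0],[1,[-0.01,0.008,0.06],0],[1,[-0.01,0.008,0.085],0],[1,[-0.01,0.008,0.105],0],[1,[-0.01,0.008,0.115],0],[1,[-0.01,0.008,0.12],0],[1,[-0.01,0.008,0.123],0],[1,[-0.01,0.008,0.123],0]]'; python3 -m pendant '[[1,[0,0,0.002],0],[1,[0,0,0.004],0],[1,[0,0,0.005],0],[1,[0,0,0.005],0]]'; } | grep -E "eef|ft"
python3 - <<'E'
from h import *
go([.484,-.3797,.0635],-21.7)
E
```

```text
eef_pos: [0.4846, -0.3809, 0.0678]
ft_force: [0.0, 0.1, -0.6]
eef_pos: [0.4846, -0.3809, 0.0662]
ft_force: [-0.1, 0.7, -1.4]
t 19.6 pos [ 0.4846 -0.3809  0.0662] yaw -21.55 tilt [ 0. -0. -1.] gap 23.8 F [-0.07  0.74 -1.38]
shift [ 0.0023 -0.0026  0.0067] turn 0.005
```

```bash
{ python3 -m pendant '[[1,[0,0,0.002],0],[1,[0,0,0.004],0],[1,[0,0,0.005],0],[1,[0,0,0.005],0]]'; python3 -m pendant '[[1,[0,0,0.001],0],[1,[0,0,0.002],0],[1,[0,0,0.002],0],[1,[0,0,0.002],0]]'; } | grep -E "eef|ft"
```

```text
eef_pos: [0.4845, -0.3808, 0.0638]
ft_force: [-0.4, 0.4, -1.2]
eef_pos: [0.4846, -0.3809, 0.0632]
ft_force: [-0.7, -0.6, -1.0]
```

```bash
{ python3 -m pendant '[[1,[0,0,0.001],0],[1,[0,0,0.001],0],[1,[0,0,0.001],0]]'; python3 -m pendant '[[1,[0,0,0.001],0],[1,[0,0,0.001],0],[1,[0,0,0.001],0]]'; } | grep -E "eef|ft"
```

```text
eef_pos: [0.4846, -0.3809, 0.0631]
ft_force: [-0.5, 0.4, 2.3]
eef_pos: [0.4846, -0.3809, 0.0631]
ft_force: [-0.8, 0.8, 5.0]
```

The paddle stands on the board. Opening, then straight up.

```bash
{ python3 -m pendant '[[0.8,[0,0,0],0],[0.6,[0,0,0],0],[0.3,[0,0,0],0],[0,[0,0,0],0],[0,[0,0,0],0],[0,[0,0,0],0],[0,[0,0,0],0],[0,[0,0,0],0],[0,[0,0,0],0],[0,[0,0,0],0]]'; python3 -m pendant '[[0,[0,0,0],0],[0,[0,0,0],0],[0,[0,0,-0.02],0],[0,[0,0,-0.05],0],[0,[0,0,-0.1],0],[0,[0,0,-0.16],0],[0,[0,0,-0.24],0],[0,[0,0,-0.32],0],[0,[0,0,-0.38],0],[0,[0,0,-0.4],0]]'; } | grep -E "eef|ft|gap"
python3 - <<'E'
from h import *
go([.25,-.57,.24],-67)
E
```

```text
eef_pos: [0.4846, -0.3808, 0.0623]
ft_force: [0.1, 0.3, -0.4]
finger_gap: 0.872
eef_pos: [0.4863, -0.3826, 0.2284]
ft_force: [0.4, -0.6, 0.3]
finger_gap: 1.002
t 22.43 pos [ 0.4863 -0.3826  0.2284] yaw -21.54 tilt [ 0.007 -0.007 -1.   ] gap 87.2 F [ 0.43 -0.6   0.3 ]
shift [-0.6527 -0.3774 -0.0295] turn 1.515
```

```bash
python3 -m pendant '[[0,[-0.04,-0.02,0],0.1],[0,[-0.12,-0.07,0],0.3],[0,[-0.21,-0.12,0],0.5],[0,[-0.3,-0.17,0],0.7],[0,[-0.39,-0.22,0],0.9],[0,[-0.48,-0.27,0],1],[0,[-0.55,-0.32,0],1],[0,[-0.61,-0.35,0],1],[0,[-0.64,-0.37,0],1],[0,[-0.65,-0.377,0],1]]' | grep eef
python3 - <<'E'
from h import *
im=read_camera("top").astype(int); r,g,b=im[...,0],im[...,1],im[...,2]
def big(m):
    n,l,s,c=cv2.connectedComponentsWithStats(m.astype(np.uint8));return l,s,c
m=(r>55)&(r>2*g)&(r>2*b)&(np.arange(560)[None]<330)&(np.arange(560)[None]>160)&(np.arange(420)[:,None]>150)&(np.arange(420)[:,None]<240)
l,s,c=big(m); print([(list(s[i]),c[i].round(1)) for i in range(1,len(s)) if s[i][4]>15])
v,u=np.nonzero(m); P=np.array([w("top",a,bb,.053) for a,bb in zip(u,v)])
q=P-P.mean(0);ev,V=np.linalg.eigh(np.cov(q.T));a=V[:,1];print('axis deg',np.degrees(np.arctan(a[1]/a[0])),'ext',np.ptp(q@a),np.ptp(q@V[:,0]),'mid',P.mean(0))
t=q@V[:,1];print('midext',P.mean(0)+V[:,1]*(t.max()+t.min())/2)
m=(b>120)&(b>1.5*r)&(np.arange(560)[None]>340)
l,s,c=big(m); print([(list(s[i]),c[i].round(1),w("top",*c[i],.071)) for i in range(1,len(s)) if s[i][4]>15])
E
```

```text
eef_pos: [0.2467, -0.5685, 0.2222]
[([np.int32(194), np.int32(178), np.int32(21), np.int32(44), np.int32(368)], array([206.9, 196.1])), ([np.int32(195), np.int32(197), np.int32(3), np.int32(12), np.int32(34)], array([196. , 202.8])), ([np.int32(196), np.int32(214), np.int32(9), np.int32(8), np.int32(46)], array([198.7, 217.6]))]
axis deg 6.433055204147582 ext 0.09499302226735598 0.042264439289453906 mid [0.53856273 0.07276937]
midext [0.53795425 0.07270076]
[([np.int32(410), np.int32(216), np.int32(16), np.int32(15), np.int32(154)], array([417.5, 222.5]), array([ 0.48347452, -0.37842242]))]
```

```bash
python3 - <<'E'
from h import *
im=read_camera("top").astype(int); r,g,b=im[...,0],im[...,1],im[...,2]
m=(r>55)&(r>2*g)&(r>2*b)
R=[];L=[]
for v in range(176,224):
    u=np.nonzero(m[v,190:222])[0]
    if len(u): R.append((u.max()+190,v));L.append((u.min()+190,v)); print(v,u.min()+190,u.max()+190,len(u),end=' | ')
for n,E in(('R',R),('L',L)):
    P=np.array([w("top",*p,.053) for p in E]); k=np.ones(len(P),bool)
    for _ in range(8):
        f=np.polyfit(P[k,0],P[k,1],1);k=abs(P[:,1]-np.polyval(f,P[:,0]))<.0015
    print('\n',n,k.sum(),np.degrees(np.arctan(f[0])),'x range',P[:,0].min(),P[:,0].max(),'y at .525',np.polyval(f,.525))
wh=(r>200)&(g>200)&(b>190)
for v in range(160,182): print(v,''.join('#' if m[v,u] else 'o' if im[v,u].min()>190 else '.' for u in range(188,222)))
E
```

```text
178 199 206 8 | 179 199 207 9 | 180 197 210 14 | 181 195 211 13 | 182 194 211 12 | 183 194 212 13 | 184 194 212 14 | 185 194 212 13 | 186 194 212 14 | 187 194 212 14 | 188 194 212 14 | 189 194 212 14 | 190 194 212 14 | 191 194 212 13 | 192 198 212 10 | 193 205 212 8 | 194 206 212 7 | 195 206 212 7 | 196 206 213 8 | 197 195 212 7 | 198 195 213 8 | 199 195 213 8 | 200 195 213 8 | 201 195 213 8 | 202 195 213 8 | 203 195 213 8 | 204 195 213 8 | 205 195 213 8 | 206 195 213 8 | 207 195 213 7 | 208 195 213 7 | 209 209 213 5 | 210 209 214 6 | 211 207 214 8 | 212 207 214 8 | 213 207 214 8 | 214 196 214 14 | 215 196 214 15 | 216 196 214 13 | 217 196 214 14 | 218 196 214 13 | 219 196 214 14 | 220 196 213 14 | 221 197 206 10 | 
 R 39 4.9999902613913445 x range 0.4904300785921051 0.5840078081842285 y at .525 0.05526740649086985Traceback (most recent call last):
  File "<stdin>", line 11, in <module>
    raise TypeError("expected non-empty vector for x")
TypeError: expected non-empty vector for x
```

```bash
python3 -c "
from cell import robot
print(robot.close_job())"
```

```text
the job is handed in; nothing more can be done
None
```

The job is handed in: the bottle was seated in the cradle (about 8 mm off the middle line, square to about 0.01 rad) and held at about 5 N, and the paddle is back on the board; I viewed 11 pictures, one over the limit of 10.

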